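# Shut off the purge gas, show the chamber cover to the camera and put it back

## Robot

A 6-joint arm with a two-finger parallel gripper is mounted at the origin on the work surface. World frame = base frame: x ahead of the robot, y to its left, z up, the work surface at z = 0. Lengths are in m, angles in rad, forces in N, time in s.
With the tool pointing down it reaches from about 0.3 to 0.775 m from the base axis. Payload 14.6 kg.
Tool frame: the origin (TCP) lies on the centre line of the jaws, within the pads' length; the fingertips stand 17 mm ahead of it and the grasp point (between the pads) lies 2 mm behind it; z points along the fingers, y is the line along which they close (so a half turn about z gives the same grasp; the last joint's range is limited). The gripper opens to 94 mm and grips with 3 to 60 N. Pads are 16 mm wide; open, the fingers measure 119 mm over their backs; the gripper's body (75 mm by 177 mm) begins 78 mm behind the grasp point.
Start: joints at [-1.334, 0.3, 1.521, -0, 1.321, -0.067], TCP at [0.165, -0.525, 0.222] pointing down, gripper open.
Joint ranges: [-3.03, 3.03], [-0.79, 2.21], [0.23, 2.52], [-1.04, 4.18], [0, 3.07], [-2.55, 2.55]. Speed limits (rad/s): [2.22, 2.22, 2.57, 3.14, 3.14, 3.14].

## Interface

Orientations are given as a unit quaternion [w, x, y, z].
In Python, from cell import arm gives the robot as it stands.
- The arm moves only by the shell command python3 -m creep 'ROWS' [FORCE]. ROWS is JSON, a list of rows, each a list of 5 numbers: the finger opening in mm, from 0 to 94, then the shift along the tool's x, y, z in mm, then the turn about the tool's z in rad. A call has 1 to 5 rows; each row shifts and turns the commanded pose from where the row before left it, along the tool's axes as they then stand; what a row does not reach is not made up. A row lasts 1/12 s, in which the tool goes at most 41.7 mm and 7.16 degrees, less where a joint would pass 70% of its speed; a pose out of reach is approached as far as the arm can. A call is refused whole if a number of a shift passes 41.7 or a number of a turn 0.125, either way. A call with a gripper value outside its range is refused whole. The fingers move at their own pace and stop on an object; FORCE is the grip in N (left out, the last holds). Time passes only in rows, so rows that do not move let the fingers close. It gives the time, the measured TCP pose, the force, the opening and the grip force at its end, in the units of the state.
- arm.observe(): the state, without advancing time (a new reading comes with each control period).
- arm.snapshot(name): name is "scene" or "top" or "wrist"; returns a dict with "frame" (384x512x3 uint8, blue, green, red), "K" (3x3 intrinsics, pixels), "extrinsics" (4x4, takes a point from camera to world coordinates); the wrist camera has in their place "mount" (4x4, takes a point from camera to tool coordinates, whose origin is the TCP and whose axes are the flange's). Camera axes: x right, y down, z forward; pixel columns grow to the right and rows downward; lengths in m; the calibration is good to about 2 mm. A picture is of the moment at which its call begins: read the wrist's pose just before it. There is no depth.
- arm.close_job(): hands the job in; it is judged then, once.
Trained networks look in the newest picture that a camera, given by its name, has taken for a name from the list of things; names that differ only in an ending like _2 or _b are one class to them, and where a whole thing is asked for, a point or a joint stands for the part that bears it (a point fixed in the world has none). Each returns a list of dicts, best first, with "confidence" (0 to 1); they miss things now and then, are a little off and sometimes report something else, mostly with a low value. They report only what shows in the picture. A call takes as long as a camera call. They do not tell look-alikes from the thing itself.
- arm.silhouettes(name, camera): "pixels" (384x512 bool, what is visible of it).
- arm.spot_point(name, camera): "point" ([x, y, z] in m, in the coordinates of the camera as it stood for that picture, good to about 4 mm: a listed point, or the origin of a listed thing).
The state is a dict: "time_s": time; "joint_positions": joint angles; "joint_vel": joint speeds; "joint_efforts": joint torques, N m; "ee_pos": TCP position; "eef_rot": TCP orientation; "wrist_force": force on the tool from outside, world axes, zero at the start; "torque": the same for the moment, N m; "opening": opening from 0.0 (shut) to 1.0 (fully open); "finger_force": force on a finger pad.
Only numpy, scipy, OpenCV 4.12 (cv2) and the standard library are available. Lean on these libraries where they do the work, as an engineer would, in place of code of your own. Each camera call takes 0.05 s, during which the arm holds its last target. There are 200 camera calls.

## Task

Shut off the purge gas to the opened white instrument by swinging the yellow-handled ball valve clockwise through its quarter turn until it meets its stop, without forcing it; leave the blue-handled valve open. Only then lift the round glass-windowed cover off the instrument's aluminium chamber and, keeping it level, hold it still for two seconds, centred above the up-looking camera and about 60 mm over its ring light, so that its sealing face can be photographed. Then set it gently back on the chamber, properly seated, and let go, without knocking the camera or shifting anything else on the bench.

Things in the scene. Friction and masses are not known exactly. Their poses are not given: they have to be found in the camera images.
- yellow_lever (a joint): angle of the yellow ball-valve handle, rad: 0 = fully open (handle in line with its pipe), 1.571 = shut, at its end stop (across the pipe). It grows clockwise seen from above. It may start throttled, up to 0.35. It turns stiffly (about 0.35 N m, some 5 N at the grip), stays where it is left, and springs by a few hundredths if pressed past its stop
- yellow_axis (a point): the yellow valve's upright turning axis, at the mid-height of its grip, 92 mm above the bench. Frame of the fixed valve: z up; -x is where the handle points when fully open (towards the robot, +-0.25 rad), +y where it points when shut. The brass body (27 mm thick), outlet fitting and thin steel pipe lie below along -x, centred 56 mm above the bench, out to 92 mm from the axis
- yellow_grip (a point): middle of the yellow plastic sleeve on the valve handle, 65 mm out from the turning axis, 92 mm above the bench; it turns with the handle, its -x pointing outward along it. The sleeve is 56 mm long (37 to 93 mm from the axis), 15 mm wide and 9 mm thick (up and down). Beside it there is free space for at least 20 mm below it
- yellow_valve: the yellow-handled brass ball valve with its handle, screwed to the front of the aluminium manifold bar (the bar stands 45 mm behind the axis, its top 74 mm above the bench). It is either the left or the right one of the two. Origin: on the turning axis at bench height, axes as yellow_axis
- blue_lever (a joint): angle of the blue ball-valve handle, same meaning; it starts open (under 0.12) and must stay open: it feeds another instrument. Same valve as the yellow one
- blue_grip (a point): middle of the blue sleeve on the other valve's handle, 65 mm out from its axis, which stands 140 mm beside the yellow valve's axis on the same bar, to its left or its right
- cover_center (a point): the cover to be lifted: an aluminium disc 56 mm across, 10 mm thick, round glass window on top; this point is on its axis (z up) at half the disc's thickness, 95 mm above the bench at the start. A 35 mm wide, 5 mm deep spigot under it sits loosely in the chamber's mouth. About 70 g (varies). The disc overhangs the 46 mm wide chamber; beside the chamber there is free space 40 mm down
- chamber_mouth (a point): centre of the chamber's rim, on which the cover's disc rests, 90 mm above the bench (cover's centre 5 mm above this point when seated): an upright aluminium cup, 46 mm outside, 40 mm bore, inside the opened white instrument (220 x 280 mm tray, walls 62 mm high, with a sloping frame on its robot side reaching 55 mm farther out). The instrument is fixed to the bench
- ring_top (a point): centre of the top of the up-looking camera's ring light, 68 mm above the bench: a black cylinder 68 mm across with a white ring round a dark lens, on an 88 x 80 mm aluminium foot fixed to the bench. z up
- view_point (a point): where the cover's centre point is to be held for the picture: straight above the camera's lens, 62 mm over the ring light's top, 130 mm above the bench (nothing is there to be seen)
- camera: the up-looking camera with ring light; origin at the centre of its foot's underside, fixed to the bench
- tee: loose black push-in T fitting with blue collars, 52 x 34 x 16 mm, lying on the floor of the opened instrument near its right wall; a bystander, to be left alone
- union: loose black straight push-in fitting with blue collars, 52 x 16 x 16 mm, lying on the floor of the opened instrument near its right wall; a bystander, to be left alone
- spare_cup: spare empty round aluminium cup, 46 mm across and 50 mm high, standing on the bench; a bystander, to be left alone
- brass_nipple: small brass screw fitting, 20 mm across and 30 mm high, standing on the bench; a bystander, to be left alone
- screwdriver: screwdriver with red handle lying on the bench; a bystander, to be left alone
- board_box: flat green and black box 100 x 150 x 36 mm on the bench; a bystander, to be left alone
- solvent_bottle: white bottle with red cap, 52 mm across and 130 mm high, standing on the bench; a bystander, to be left alone
There are look-alikes about, which are no part of the job. What is shaped like the camera but green or pink is not meant.

How it is judged:
By the outcome, as a careful person would: the job done as asked, in the order asked, and still so for the second after the job is handed in, with the robot touching nothing.
It also fails if it takes over 72 s, if anything falls off the work surface, if the arm or the gripper's body presses on something with over 40 N, if the wrist force passes 120 N, or if a joint passes its speed limit or range.

## Working session

There is one attempt and no reset: what is moved stays moved. The work goes in short steps, Python scripts to look and compute and a shell command to move; the robot and the scene stay as the last step left them, time stands still between calls to the robot, and variables do not carry over. Pictures are saved under pics/ and viewed, at most 10 in all, crops included, and the job is handed in when it is done.

```bash
mkdir -p pics; ls; cat > h.py <<'E'
import numpy as np, cv2, json
from scipy.spatial.transform import Rotation as R
from cell import arm
def T_tool(s=None):
    s=s or arm.observe(); q=s["eef_rot"]; T=np.eye(4)
    T[:3,:3]=R.from_quat([q[1],q[2],q[3],q[0]]).as_matrix(); T[:3,3]=s["ee_pos"]; return T
def snap(cam):
    T=T_tool(); d=arm.snapshot(cam)
    E=np.array(d["extrinsics"]) if "extrinsics" in d else T@np.array(d["mount"])
    return d["frame"],np.array(d["K"]),E
def spots(names,cam,E,K,n=2):
    for nm in names:
        for r in arm.spot_point(nm,cam)[:n]:
            p=np.array(r["point"]); w=E[:3,:3]@p+E[:3,3]; px=K@p/p[2]
            print(cam,nm,round(r["confidence"],2),w.round(4),px[:2].round())
E
python3 - <<'E'
from h import *
s=arm.observe(); print(s["time_s"],s["eef_rot"],s["opening"])
ims=[]
for c in("scene","top"):
    f,K,E=snap(c); cv2.imwrite(f"pics/{c}0.png",f)
    spots(["yellow_axis","yellow_grip","blue_grip","cover_center","chamber_mouth","ring_top","view_point","spare_cup","solvent_bottle","board_box"],c,E,K)
print(arm.observe()["time_s"])
E
```

```text
pics
0.0 [-6.13435917e-04  9.88485464e-01  1.51314603e-01 -4.29083115e-05] 1.0010527305998416
scene yellow_axis 0.71 [ 0.5097 -0.3913  0.0921] [191. 151.]
scene yellow_axis 0.66 [0.5981 0.2006 0.0023] [268. 303.]
scene yellow_grip 0.65 [ 0.4459 -0.3749  0.0942] [209. 147.]
scene blue_grip 0.51 [ 0.4446 -0.2504  0.0925] [228. 164.]
scene cover_center 0.67 [0.5437 0.2752 0.0962] [309. 291.]
scene chamber_mouth 0.71 [0.5448 0.2748 0.0909] [308. 292.]
scene ring_top 0.86 [ 0.2351 -0.2652  0.0711] [276. 149.]
scene ring_top 0.83 [0.2682 0.2917 0.0656] [395. 252.]
scene view_point 0.91 [0.2703 0.2932 0.129 ] [402. 235.]
scene view_point 0.88 [ 0.2348 -0.2685  0.1337] [276. 133.]
scene spare_cup 0.69 [ 0.3676 -0.2557  0.0019] [247. 178.]
scene solvent_bottle 0.86 [ 7.375e-01  1.207e-01 -1.000e-04] [201. 307.]
scene board_box 0.9 [ 0.7461 -0.0447 -0.001 ] [171. 263.]
scene board_box 0.73 [ 0.7411  0.1205 -0.0012] [200. 308.]
top yellow_axis 0.76 [ 0.5123 -0.3956  0.0927] [392. 184.]
top yellow_axis 0.71 [ 0.448  -0.3811  0.0941] [387. 208.]
top yellow_grip 0.75 [ 0.4489 -0.3816  0.0945] [387. 208.]
top yellow_grip 0.38 [ 0.7523 -0.0493  0.0038] [261. 106.]
top blue_grip 0.68 [ 0.4459 -0.2551  0.0902] [339. 209.]
top cover_center 0.77 [0.5482 0.2685 0.0942] [142. 172.]
top chamber_mouth 0.93 [0.5476 0.2738 0.0873] [140. 173.]
top chamber_mouth 0.58 [ 0.4487 -0.2508  0.0911] [337. 208.]
top ring_top 0.68 [ 0.4991 -0.0208  0.0673] [250. 191.]
top ring_top 0.62 [0.2673 0.29   0.0702] [134. 278.]
top view_point 0.88 [ 0.4993 -0.0166  0.1287] [248. 188.]
top view_point 0.79 [0.2672 0.2915 0.1285] [127. 280.]
top spare_cup 0.48 [ 3.683e-01 -2.513e-01  3.000e-04] [333. 239.]
top solvent_bottle 0.64 [ 0.7403  0.1149 -0.0054] [204. 111.]
top solvent_bottle 0.18 [ 0.5003 -0.0216  0.0019] [251. 192.]
top board_box 0.68 [ 7.525e-01 -4.990e-02  7.000e-04] [261. 106.]
top board_box 0.55 [0.5493 0.2702 0.0927] [141. 172.]
1.1
```

View pics/scene0.png

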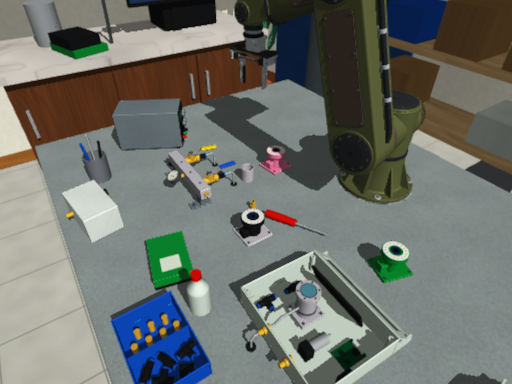

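View pics/top0.png

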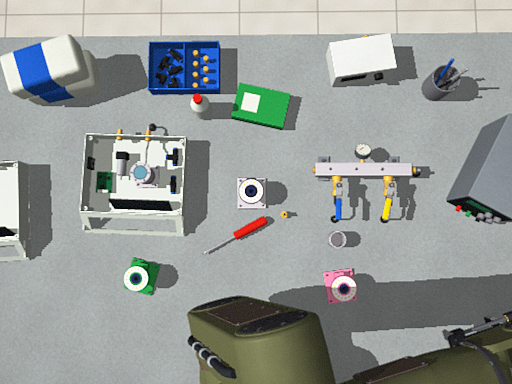

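The black camera sits at top px (251,190), with green and pink decoys nearby. The yellow handle is at top px (387,208), right of the blue one. The box right of the yellow valve is close, so I'll turn the tool to yaw 90° (tool x = world y, tool y = world x) and approach closed.

```bash
python3 -m creep '[[0,0,0,0,-0.125],[0,0,0,0,-0.125],[0,0,0,0,-0.125],[0,0,0,0,-0.125],[0,0,0,0,-0.125]]' 20 | tail -3
python3 -m creep '[[0,0,0,0,-0.125],[0,0,0,0,-0.125],[0,0,0,0,-0.125],[0,0,0,0,-0.125],[0,0,0,0,-0.125]]'|tail -3
python3 -m creep '[[0,0,0,0,-0.017],[0,12,34,0,0],[0,12,34,0,0],[0,12,34,0,0],[0,12,34,0,0]]'|tail -3
python3 -m creep '[[0,12,34,0,0],[0,12,34,0,0],[0,12,34,0,0],[0,0,0,0,0],[0,0,0,0,0]]'|tail -3
python3 - <<'E'
from h import *
T=T_tool(); print(T.round(4))
f,K,E=snap("wrist"); cv2.imwrite("pics/w1.png",f)
spots(["yellow_axis","yellow_grip","blue_grip"],"wrist",E,K,2)
f,K1,E1=snap("scene");f,K2,E2=snap("top")
spots(["yellow_axis"],"scene",E1,K1,1)
P=[k@np.linalg.inv(e)[:3] for k,e in((K1,E1),(K2,E2))]
for a,b in(((172,176),(363,150)),):
    X=cv2.triangulatePoints(P[0],P[1],np.array(a,float),np.array(b,float)); print("gauge",(X[:3]/X[3]).T)
E
```

```text
wrist_force: [-0.9, -0.0, -0.6]
opening: 0.683
finger_force: 0.0
wrist_force: [-0.2, -0.3, 0.1]
opening: 0.327
finger_force: 0.0
wrist_force: [0.5, -0.3, -0.5]
opening: 0.006
finger_force: 0.0
wrist_force: [-0.5, -0.3, -0.6]
opening: 0.006
finger_force: 0.0
[[ 5.000e-04  1.000e+00 -3.000e-04  4.038e-01]
 [ 1.000e+00 -5.000e-04  4.000e-04 -4.400e-01]
 [ 4.000e-04 -3.000e-04 -1.000e+00  2.221e-01]
 [ 0.000e+00  0.000e+00  0.000e+00  1.000e+00]]
wrist yellow_axis 0.89 [ 0.5113 -0.395   0.0904] [376. 132.]
wrist yellow_grip 0.72 [ 0.4457 -0.384   0.0931] [302. 120.]
scene yellow_axis 0.78 [ 0.5097 -0.3946  0.0932] [190. 150.]
gauge [[ 0.61002707 -0.32979927  0.06126151]]
```

View pics/w1.png

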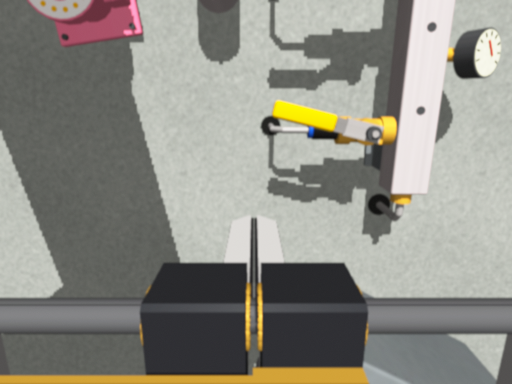

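```bash
python3 -m creep '[[0,14,20,0,0],[0,14,19,0,0],[0,0,0,32,0],[0,0,0,32,0],[0,0,0,32,0]]'|tail -3
python3 -m creep '[[0,0,0,31,0],[0,0,0,0,0],[0,0,0,0,0]]'
python3 - <<'E'
from h import *
p0=np.array(arm.observe()["ee_pos"])*1e3;print(p0.round(1))
p=p0[:2]
for th in [.22,.35,.5,.65,.8,.95,1.1,1.25,1.4,1.5,1.6]:
    u=np.array([-np.cos(th),np.sin(th)]);t=np.array([np.sin(th),np.cos(th)])
    q=np.array([511,-394])+65*u-(7.5+8*t[1]+12.5*t[0])*t
    print(th,q.round(1),"tool xy",(q-p)[::-1].round(1)); p=q
E
```

```text
wrist_force: [0.3, 0.6, -0.5]
opening: 0.005
finger_force: 0.0
time_s: 3.78
ee_pos: [0.441, -0.4128, 0.0952]
eef_rot: [-0.001, 0.707, 0.707, 0.0]
wrist_force: [0.1, 0.3, 0.9]
opening: 0.008
finger_force: 0.0
[ 441.  -412.8   95.2]
0.22 [ 443.6 -397.4] tool xy [15.4  2.7]
0.35 [ 443.3 -389.8] tool xy [ 7.6 -0.3]
0.5 [ 444.1 -380.8] tool xy [9.  0.8]
0.65 [ 446.3 -371.7] tool xy [9.1 2.2]
0.8 [ 449.9 -362.7] tool xy [9.  3.6]
0.95 [ 455.  -354.1] tool xy [8.6 5.1]
1.1 [ 461.7 -346.2] tool xy [7.9 6.6]
1.25 [ 469.7 -339.2] tool xy [7.  8.1]
1.4 [ 479.1 -333.5] tool xy [5.7 9.3]
1.5 [ 485.9 -330.6] tool xy [2.9 6.8]
1.6 [ 493.1 -328.5] tool xy [2.2 7.2]
```

```bash
python3 -m creep '[[0,8,2,0,0],[0,8,1,0,0],[0,7,0,0,0],[0,0,0,0,0]]'|grep -E "ee|wrist"
python3 -m creep '[[0,9,1,0,0],[0,9,2,0,0],[0,0,0,0,0]]'|grep -E "ee|wrist"
python3 -m creep '[[0,9,4,0,0],[0,9,5,0,0],[0,8,7,0,0],[0,0,0,0,0]]'|grep -E "ee|wrist"
```

```text
ee_pos: [0.4456, -0.3895, 0.0979]
eef_rot: [0.002, 0.707, 0.707, -0.0]
wrist_force: [0.8, -2.3, -0.1]
ee_pos: [0.4484, -0.3714, 0.0976]
eef_rot: [0.002, 0.707, 0.707, -0.0]
wrist_force: [-0.2, -2.2, 1.9]
ee_pos: [0.4644, -0.3451, 0.0967]
eef_rot: [0.001, 0.707, 0.707, -0.0]
wrist_force: [-0.3, -1.0, -0.1]
```

```bash
python3 -m creep '[[0,7,8,1,0],[0,0,0,0,0]]'|grep -E "ee|wrist"; python3 - <<'E'
from h import *
f,K,E=snap("wrist"); cv2.imwrite("pics/w2.png",f)
spots(["yellow_axis","yellow_grip"],"wrist",E,K,1)
f,K,E=snap("top");spots(["yellow_axis","yellow_grip"],"top",E,K,1)
E
```

```text
ee_pos: [0.4721, -0.3385, 0.0952]
eef_rot: [0.0, 0.707, 0.707, 0.0]
wrist_force: [-0.4, -0.6, 0.1]
wrist yellow_grip 0.78 [ 0.4909 -0.3352  0.0894] [287. 232.]
```

View pics/w2.png

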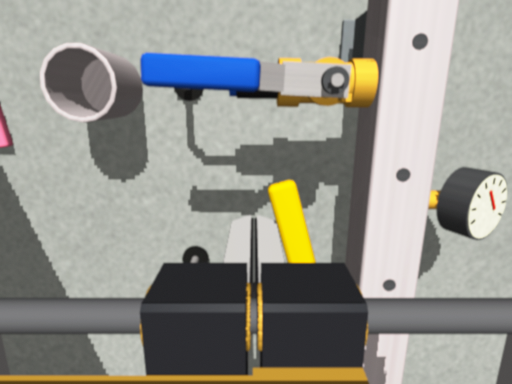

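The handle follows the finger (px (295,225)) and the blue handle at (200,72) is clear. I'll continue in small steps to the stop.

```bash
python3 -m creep '[[0,4,6,0,0],[0,3,6,0,0],[0,0,0,0,0]]'|grep -E "ee|wrist"
python3 -m creep '[[0,1,3,0,0],[0,0,0,0,0]]'|grep -E "ee|wrist"
python3 -m creep '[[0,1,3,0,0],[0,0,0,0,0]]'|grep -E "ee|wrist"
python3 -m creep '[[0,0,2,0,0],[0,0,0,0,0]]'|grep -E "ee|wrist"
```

```text
ee_pos: [0.4839, -0.3317, 0.0944]
eef_rot: [-0.0, 0.707, 0.707, -0.0]
wrist_force: [-0.4, -0.6, -0.4]
ee_pos: [0.4865, -0.3309, 0.0943]
eef_rot: [-0.0, 0.707, 0.707, -0.0]
wrist_force: [-0.8, -2.1, 0.3]
ee_pos: [0.4894, -0.3299, 0.0944]
eef_rot: [-0.0, 0.707, 0.707, -0.0]
wrist_force: [-2.1, -1.3, 0.1]
ee_pos: [0.4914, -0.3297, 0.0944]
eef_rot: [-0.0, 0.707, 0.707, -0.0]
wrist_force: [-4.0, -0.1, -0.1]
```

```bash
for i in 1; do python3 -m creep '[[0,0,2,0,0],[0,0,0,0,0]]'|grep -E "ee|wrist"; done
python3 -m creep '[[0,0,1,0,0],[0,0,0,0,0]]'|grep -E "ee|wrist"
python3 - <<'E'
from h import *
f,K,E=snap("wrist")
r=arm.silhouettes("yellow_grip","wrist")
hsv=cv2.cvtColor(f,cv2.COLOR_BGR2HSV); m=(hsv[...,0]>24)&(hsv[...,0]<34)&(hsv[...,1]>200); m[260:]=0; m[:,:256]&=True
ys,xs=np.nonzero(m); print(len(xs),xs.mean(),ys.mean(),cv2.fitLine(np.c_[xs,ys].astype(np.float32),cv2.DIST_L2,0,.01,.01).ravel())
E
```

```text
ee_pos: [0.492, -0.3297, 0.0943]
eef_rot: [-0.002, 0.707, 0.707, -0.001]
wrist_force: [-16.9, -0.5, 6.2]
ee_pos: [0.4921, -0.3297, 0.0942]
eef_rot: [-0.003, 0.707, 0.707, -0.001]
wrist_force: [-23.8, 1.5, 9.4]
1593 292.15568110483366 224.28311362209666 [6.8022241e-03 9.9997687e-01 2.9215567e+02 2.2428311e+02]
```

Force rose sharply at θ≈1.57, so the stop is met. I'll back off, rise and verify.

```bash
python3 -m creep '[[0,0,-4,0,0],[0,0,-14,0,0],[0,0,0,-40,0],[0,0,0,-40,0],[0,0,-35,-40,0]]'|grep -E "ee|wrist"
python3 -m creep '[[80,0,-35,0,0],[80,0,0,0,0],[80,0,0,0,0]]'|grep -E "ee|wrist"
python3 - <<'E'
from h import *
f,K,E=snap("wrist"); cv2.imwrite("pics/w3.png",f)
spots(["yellow_axis","yellow_grip","blue_grip"],"wrist",E,K,2)
hsv=cv2.cvtColor(f,cv2.COLOR_BGR2HSV)
for a,b in((25,34),(105,125)):
    m=((hsv[...,0]>=a)&(hsv[...,0]<=b)&(hsv[...,1]>200)).astype(np.uint8); m[290:]=0
    n,l,s,c=cv2.connectedComponentsWithStats(m); i=1+s[1:,4].argmax(); ys,xs=np.nonzero(l==i)
    print(c[i],s[i],cv2.fitLine(np.c_[xs,ys].astype(np.float32),cv2.DIST_L2,0,.01,.01).ravel()[:2])
E
```

```text
ee_pos: [0.4514, -0.3295, 0.2084]
eef_rot: [0.001, 0.706, 0.708, 0.001]
wrist_force: [0.6, -0.2, 0.3]
ee_pos: [0.4137, -0.3298, 0.2066]
eef_rot: [0.001, 0.708, 0.707, 0.0]
wrist_force: [0.6, 0.0, -0.6]
wrist yellow_axis 0.63 [ 0.5098 -0.3985  0.0884] [357. 257.]
wrist yellow_grip 0.9 [ 0.5098 -0.3313  0.0916] [364. 188.]
wrist blue_grip 0.63 [ 0.4476 -0.2541  0.0927] [295.  96.]
[367.79811715 186.33263598] [358 156  21  62 956] [ 0.10273616 -0.99470866]
[295.17196905  94.39380911] [ 260   85   70   21 1163] [0.9982698  0.05879968]
```

View pics/w3.png

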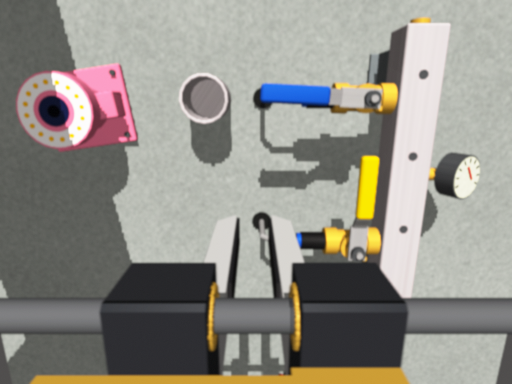

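```bash
python3 - <<'E'
from h import *
f,K,E=snap("wrist")
def g(u,v,z):
    d=E[:3,:3]@np.linalg.solve(K,[u,v,1]); return (E[:3,3]+d*(z-E[2,3])/d[2])[:2]
def ang(a,b): d=b-a; return np.arctan2(d[1],d[0])
print("holes",[g(*p,.074).round(4) for p in((423,74),(412,156),(403,229))], ang(g(403,229,.074),g(423,74,.074))-np.pi/2)
hsv=cv2.cvtColor(f,cv2.COLOR_BGR2HSV)
for a,b in((25,34),(105,125)):
    m=((hsv[...,0]>=a)&(hsv[...,0]<=b)&(hsv[...,1]>200)).astype(np.uint8); m[290:]=0
    n,l,s,c=cv2.connectedComponentsWithStats(m); i=1+s[1:,4].argmax(); ys,xs=np.nonzero(l==i)
    P=np.array([g(x,y,.0965) for x,y in zip(xs,ys)],np.float32); L=cv2.fitLine(P,cv2.DIST_L2,0,.001,.001).ravel(); print(P.mean(0),L[:2],np.arctan2(L[1],L[0]))
E
```

```text
holes [array([ 0.5575, -0.236 ]), array([ 0.5567, -0.3056]), array([ 0.5566, -0.3753])] -0.006246218481582799
[ 0.5111951  -0.32897833] [0.00570314 0.9999837 ] 1.5650932
[ 0.44709587 -0.2532704 ] [ 0.9983974  -0.05659186] -0.056622103
```

Yellow is shut at its stop (handle along the bar, within 0.01 rad) and blue is still open. Next I'll go to the camera and cover, measuring on the way.

```bash
python3 -m creep '[[80,35,14,-5,0],[80,35,14,-5,0],[80,35,14,-5,0],[80,35,14,0,0],[80,35,14,0,0]]'|grep -E "ee|wrist"
python3 -m creep '[[80,35,14,0,0],[80,0,0,0,0],[80,0,0,0,0]]'|grep -E "ee|wrist"
python3 - <<'E'
from h import *
f,K,E=snap("wrist"); cv2.imwrite("pics/w4.png",f)
spots(["ring_top","view_point"],"wrist",E,K,2)
E
python3 -m creep '[[80,37,6,0,0],[80,37,6,0,0],[80,37,6,0,0],[80,37,6,0,0],[80,37,6,0,0]]'|grep -E "ee|wrist"
python3 -m creep '[[80,37,6,0,0],[80,37,6,0,0],[80,37,6,0,0],[80,0,0,0,0],[80,0,0,0,0]]'|grep -E "ee|wrist"
python3 - <<'E'
from h import *
f,K,E=snap("wrist"); cv2.imwrite("pics/w5.png",f)
spots(["cover_center","chamber_mouth"],"wrist",E,K,2)
E
```

```text
ee_pos: [0.485, -0.1528, 0.2208]
eef_rot: [0.0, 0.707, 0.707, 0.0]
wrist_force: [-0.1, -1.0, 0.1]
ee_pos: [0.4988, -0.118, 0.2203]
eef_rot: [-0.0, 0.706, 0.708, -0.0]
wrist_force: [0.7, -0.5, 0.0]
wrist ring_top 0.73 [ 0.4967 -0.0218  0.0659] [251.  73.]
wrist view_point 0.8 [ 0.4993 -0.0211  0.1323] [254.  65.]
ee_pos: [0.5283, 0.0657, 0.2208]
eef_rot: [0.0, 0.708, 0.706, 0.0]
wrist_force: [0.5, -0.8, -0.1]
ee_pos: [0.5463, 0.1765, 0.2203]
eef_rot: [-0.0, 0.707, 0.707, -0.0]
wrist_force: [-0.4, -0.2, -0.6]
wrist cover_center 0.62 [0.5456 0.2691 0.0978] [252.  74.]
```

```bash
python3 -c "
import cv2,numpy as np
cv2.imwrite('pics/w45.png',np.vstack([cv2.imread('pics/w4.png')[:290],cv2.imread('pics/w5.png')[:300]]))"
```

```text
(no output)
```

View pics/w45.png

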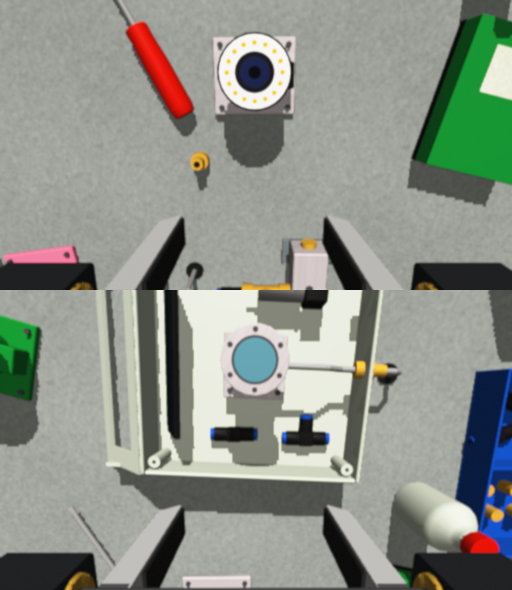

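```bash
python3 - <<'E'
from h import *
f,K,E=snap("wrist")
def g(u,v,z,E):
    d=E[:3,:3]@np.linalg.solve(K,[u,v,1]); return (E[:3,3]+d*(z-E[2,3])/d[2])[:2]
hsv=cv2.cvtColor(f,cv2.COLOR_BGR2HSV)
m=((abs(hsv[...,0].astype(int)-96)<10)&(hsv[...,1]>60)).astype(np.uint8); m[:20]=0;m[130:]=0
n,l,s,c=cv2.connectedComponentsWithStats(m); i=1+s[1:,4].argmax(); print(s[i],c[i],"cover",g(*c[i],.100,E),g(*c[i],.0985,E))
f4=cv2.imread("pics/w4.png"); p=[.4988,-.118,.2203]; E4=E.copy(); E4[:3,3]+=np.array(p)-arm.observe()["ee_pos"]
m=(f4.min(2)>235).astype(np.uint8); m[:25]=0;m[125:]=0;m[:,:200]=0;m[:,310:]=0
n,l,s,c=cv2.connectedComponentsWithStats(m); i=1+s[1:,4].argmax()
cn=max(cv2.findContours((l==i).astype(np.uint8),0,1)[0],key=cv2.contourArea); e=cv2.fitEllipse(cn); print(s[i],e,"ring",g(*e[0],.068,E4), 'diam', g(e[0][0]+e[1][0]/2,e[0][1],.068,E4)-g(e[0][0]-e[1][0]/2,e[0][1],.068,E4))
E
```

```text
[ 233   44   43   46 1555] [254.06302251  66.71832797] cover [0.54726685 0.27293862] [0.54726771 0.27307194]
[ 220   35   70   73 2110] ((254.1402130126953, 70.91879272460938), (68.80681610107422, 72.4500732421875), 179.38929748535156) ring [ 0.49984223 -0.02044938] diam [ 0.06181444 -0.00014225]
```

```bash
python3 -m creep '[[80,32,1,0,0],[80,32,0,0,0],[80,32,0,0,0],[80,0,0,30,0],[80,0,0,30,0]]' 12|grep -E "ee|wrist"
python3 -m creep '[[80,0,0,30,0],[80,0,0,20,0],[80,0,0,17,0],[80,0,0,0,0],[80,0,0,0,0]]'|grep -E "ee|wrist"
python3 -m creep '[[62,0,0,0,0],[62,0,0,0,0],[62,0,0,0,0],[62,0,0,0,0]]'
```

```text
ee_pos: [0.5478, 0.2727, 0.1614]
eef_rot: [0.001, 0.707, 0.707, 0.002]
wrist_force: [-0.2, 0.1, -0.6]
ee_pos: [0.5473, 0.2712, 0.0939]
eef_rot: [-0.0, 0.708, 0.707, -0.0]
wrist_force: [0.3, -0.5, 0.4]
time_s: 10.28
ee_pos: [0.5474, 0.2722, 0.0947]
eef_rot: [0.0, 0.707, 0.707, 0.001]
wrist_force: [-0.4, 0.1, -0.1]
opening: 0.663
finger_force: 0.0
```

```bash
python3 -m creep '[[56,0,0,1,0],[52,0,0,0,0],[50,0,0,0,0],[50,0,0,0,0],[50,0,0,0,0]]' 15
python3 -m creep '[[50,0,0,0,0],[50,0,0,0,0]]'
```

```text
time_s: 10.7
ee_pos: [0.5472, 0.2722, 0.093]
eef_rot: [0.0, 0.707, 0.707, 0.0]
wrist_force: [-0.2, -0.3, 2.7]
opening: 0.592
finger_force: 15.0
time_s: 10.87
ee_pos: [0.5472, 0.2722, 0.093]
eef_rot: [0.0, 0.707, 0.707, 0.0]
wrist_force: [-0.9, 0.1, 4.7]
opening: 0.59
finger_force: 15.0
```

```bash
python3 -m creep '[[50,0,0,-3,0],[50,0,0,-6,0],[50,0,0,-12,0],[50,0,0,-20,0],[50,0,0,-20,0]]' 20
python3 -m creep '[[50,0,0,-20,0],[50,0,0,-10,0],[50,-10,-1,0,0],[50,-20,-3,0,0],[50,-27,-5,0,0]]'|grep -E "ee|wrist"
python3 -m creep '[[50,-27,-5,0,0],[50,-27,-5,0,0],[50,-27,-5,0,0],[50,-27,-5,0,0],[50,-27,-5,0,0]]'|grep -E "ee|wrist"
python3 -m creep '[[50,-27,-5,0,0],[50,-27,-5,0,0],[50,-22,-3,0,0],[50,-15,0,0,0],[50,-8,0,0,0]]'
python3 -m creep '[[50,0,0,0,0],[50,0,0,0,0],[50,0,0,0,0]]'
```

```text
time_s: 11.28
ee_pos: [0.5469, 0.2721, 0.1551]
eef_rot: [-0.0, 0.707, 0.707, -0.0]
wrist_force: [-0.1, 0.3, -1.2]
opening: 0.593
finger_force: 20.0
ee_pos: [0.5374, 0.2148, 0.1826]
eef_rot: [-0.0, 0.707, 0.708, -0.001]
wrist_force: [-0.1, -0.3, -0.5]
ee_pos: [0.5119, 0.0784, 0.1828]
eef_rot: [-0.0, 0.707, 0.707, -0.001]
wrist_force: [0.5, -0.5, -0.4]
time_s: 12.53
ee_pos: [0.4992, -0.0208, 0.183]
eef_rot: [-0.0, 0.708, 0.706, -0.0]
wrist_force: [0.1, 0.4, -0.5]
opening: 0.586
finger_force: 20.0
time_s: 12.78
ee_pos: [0.5, -0.0182, 0.1835]
eef_rot: [-0.0, 0.707, 0.707, -0.0]
wrist_force: [-0.1, 0.0, -1.0]
opening: 0.588
finger_force: 20.0
```

```bash
python3 -m creep '[[50,-2,0,15,0],[50,0,0,18,0],[50,0,0,14,0],[50,0,0,8,0],[50,0,0,0,0]]'
python3 -m creep '[[50,0,0,0,0],[50,0,0,0,0],[50,0,0,0,0]]'
python3 - <<'E'
from h import *
print(arm.observe()["ee_pos"])
f,K,E=snap("scene"); cv2.imwrite("pics/s5.png",cv2.resize(f[130:290,150:370],None,fx=3,fy=3))
spots(["cover_center","ring_top","view_point"],"scene",E,K,3)
f,K,E=snap("wrist"); spots(["cover_center"],"wrist",E,K,1)
E
```

```text
time_s: 13.2
ee_pos: [0.4994, -0.02, 0.1273]
eef_rot: [-0.001, 0.707, 0.707, -0.001]
wrist_force: [0.4, 0.2, -1.1]
opening: 0.591
finger_force: 20.0
time_s: 13.45
ee_pos: [0.5005, -0.0207, 0.1297]
eef_rot: [0.001, 0.707, 0.707, 0.0]
wrist_force: [0.4, 0.1, -0.6]
opening: 0.588
finger_force: 20.0
[ 0.50050527 -0.02070309  0.12967144]
scene cover_center 0.56 [ 0.5005 -0.0166  0.1319] [252. 199.]
scene ring_top 0.92 [ 0.4971 -0.0214  0.0655] [252. 216.]
scene ring_top 0.7 [0.2647 0.2884 0.0662] [395. 251.]
scene ring_top 0.54 [ 0.238  -0.2639  0.0748] [276. 148.]
scene view_point 0.77 [ 0.5015 -0.0246  0.1276] [250. 199.]
scene view_point 0.77 [0.2678 0.2957 0.1296] [403. 235.]
scene view_point 0.66 [ 0.2377 -0.2687  0.1342] [276. 133.]
```

View pics/s5.png

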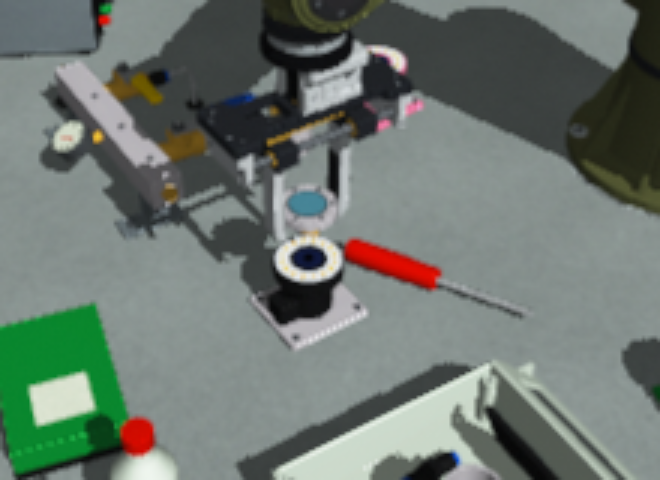

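The cover is held level straight above the black camera, crop px (308,203) over the ring at (308,260). Hold for more than 2 s.

```bash

python3 -m creep '[[50,0,0,0,0],[50,0,0,0,0],[50,0,0,0,0],[50,0,0,0,0],[50,0,0,0,0]]'|grep ee_p
python3 -m creep '[[50,0,0,0,0],[50,0,0,0,0],[50,0,0,0,0],[50,0,0,0,0],[50,0,0,0,0]]'|grep ee_p
python3 -m creep '[[50,0,0,0,0],[50,0,0,0,0],[50,0,0,0,0],[50,0,0,0,0],[50,0,0,0,0]]'|grep ee_p
python3 -m creep '[[50,0,0,0,0],[50,0,0,0,0],[50,0,0,0,0],[50,0,0,0,0],[50,0,0,0,0]]'|grep ee_p
python3 -m creep '[[50,0,0,0,0],[50,0,0,0,0],[50,0,0,0,0],[50,0,0,0,0],[50,0,0,0,0]]'|grep ee_p
python3 -m creep '[[50,0,0,0,0],[50,0,0,0,0],[50,0,0,0,0],[50,0,0,0,0],[50,0,0,0,0]]'|grep -E "time|ee_p"
```

```text
ee_pos: [0.5001, -0.0208, 0.1288]
ee_pos: [0.5001, -0.0208, 0.1288]
ee_pos: [0.5001, -0.0208, 0.1288]
ee_pos: [0.5001, -0.0208, 0.1288]
ee_pos: [0.5001, -0.0208, 0.1288]
time_s: 16.25
ee_pos: [0.5001, -0.0208, 0.1288]
```

```bash
python3 -m creep '[[50,0,0,-8,0],[50,0,0,-16,0],[50,0,0,-18,0],[50,0,0,-14,0],[50,10,1,0,0]]'|grep -E "ee_p"
python3 -m creep '[[50,20,3,0,0],[50,27,5,0,0],[50,27,5,0,0],[50,27,5,0,0],[50,27,5,0,0]]'|grep -E "ee_p"
python3 -m creep '[[50,27,5,0,0],[50,27,5,0,0],[50,27,4,0,0],[50,27,4,0,0],[50,20,3,0,0]]'|grep -E "ee_p"
python3 -m creep '[[50,15,2,0,0],[50,8,0,0,0],[50,4,0,0,0],[50,0,0,0,0],[50,0,0,0,0]]'|grep -E "ee_p"
python3 -m creep '[[50,0,0,0,0],[50,0,0,0,0],[50,0,0,0,0]]'
```

```text
ee_pos: [0.5022, -0.0115, 0.188]
ee_pos: [0.5238, 0.1192, 0.1843]
ee_pos: [0.5445, 0.2479, 0.184]
ee_pos: [0.547, 0.2717, 0.1846]
time_s: 18.17
ee_pos: [0.5472, 0.2716, 0.185]
eef_rot: [0.0, 0.707, 0.707, 0.0]
wrist_force: [0.1, -0.6, -0.1]
opening: 0.589
finger_force: 20.0
```

```bash
python3 -m creep '[[50,0,0,20,0],[50,0,0,25,0],[50,0,0,20,0],[50,0,0,10,0],[50,0,0,0,0]]'|grep -E "ee_p|wrist"
python3 -m creep '[[50,0,0,4,0],[50,0,0,3,0],[50,0,0,3,0],[50,0,0,0,0],[50,0,0,0,0]]'|grep -E "ee_p|wrist"
```

```text
ee_pos: [0.5463, 0.2716, 0.1077]
wrist_force: [-0.7, -1.3, -0.9]
ee_pos: [0.5472, 0.2723, 0.1002]
wrist_force: [0.4, -1.0, -1.8]
```

```bash
python3 -m creep '[[50,0,0,2,0],[50,0,0,2,0],[50,0,0,0,0],[50,0,0,0,0]]'|grep -E "ee_p|wrist"
python3 -m creep '[[50,0,0,1,0],[50,0,0,1,0],[50,0,0,0,0],[50,0,0,0,0]]'|grep -E "ee_p|wrist"
python3 -m creep '[[50,0,0,0.5,0],[50,0,0,0,0],[50,0,0,0,0]]'|grep -E "ee_p|wrist"
```

```text
ee_pos: [0.547, 0.2722, 0.0957]
wrist_force: [0.4, -1.3, -1.3]
ee_pos: [0.5471, 0.2722, 0.0937]
wrist_force: [0.6, -0.6, -0.7]
ee_pos: [0.5471, 0.2722, 0.0933]
wrist_force: [0.0, -0.2, -0.7]
```

```bash
python3 -m creep '[[50,0,0,0.5,0],[50,0,0,0,0],[50,0,0,0,0]]'|grep -E "ee_p|wrist"
python3 -m creep '[[50,0,0,0.5,0],[50,0,0,0,0],[50,0,0,0,0]]'|grep -E "ee_p|wrist"
```

```text
ee_pos: [0.5471, 0.2722, 0.093]
wrist_force: [-1.2, -1.1, 2.7]
ee_pos: [0.5472, 0.2722, 0.093]
wrist_force: [-2.9, -0.7, 6.7]
```

Contact at the original height 0.093, so it is seated. Relieve slightly, open and rise.

```bash
python3 -m creep '[[50,0,0,-0.5,0],[58,0,0,0,0],[64,0,0,0,0],[72,0,0,0,0],[80,0,0,0,0]]'
python3 -m creep '[[80,0,0,0,0],[80,0,0,0,0],[80,0,0,-10,0],[80,0,0,-25,0],[80,0,0,-30,0]]'
python3 -m creep '[[80,-20,0,-30,0],[80,-32,0,-30,0],[80,-32,0,0,0],[80,-12,0,0,0],[80,0,0,0,0]]'
python3 - <<'E'
from h import *
f,K,E=snap("wrist"); cv2.imwrite("pics/w6.png",f)
spots(["cover_center"],"wrist",E,K,1)
hsv=cv2.cvtColor(f,cv2.COLOR_BGR2HSV)
m=((abs(hsv[...,0].astype(int)-96)<10)&(hsv[...,1]>60)).astype(np.uint8); m[:20]=0;m[150:]=0
n,l,s,c=cv2.connectedComponentsWithStats(m); i=1+s[1:,4].argmax(); d=E[:3,:3]@np.linalg.solve(K,[*c[i],1]); print(s[i],(E[:3,3]+d*(.1-E[2,3])/d[2])[:2])
f,K,E=snap("scene"); spots(["yellow_grip","blue_grip","ring_top"],"scene",E,K,1)
E
```

```text
time_s: 20.83
ee_pos: [0.5471, 0.2722, 0.0927]
eef_rot: [-0.0, 0.707, 0.707, -0.0]
wrist_force: [0.4, -0.7, -0.6]
opening: 0.785
finger_force: 0.0
time_s: 21.25
ee_pos: [0.5464, 0.2719, 0.1578]
eef_rot: [-0.001, 0.707, 0.707, -0.001]
wrist_force: [0.7, 0.1, 1.5]
opening: 0.851
finger_force: 0.0
time_s: 21.67
ee_pos: [0.5472, 0.1757, 0.2171]
eef_rot: [0.0, 0.708, 0.706, 0.0]
wrist_force: [-0.3, 0.6, -0.8]
opening: 0.849
finger_force: 0.0
wrist cover_center 0.98 [0.5426 0.2682 0.0978] [247.  74.]
[ 231   45   44   46 1595] [0.547475   0.27311994]
scene yellow_grip 0.46 [ 0.5081 -0.3263  0.0899] [200. 160.]
scene blue_grip 0.47 [ 0.4469 -0.2492  0.0941] [227. 164.]
scene ring_top 0.9 [0.2675 0.2866 0.0649] [394. 251.]
```

View pics/w6.png

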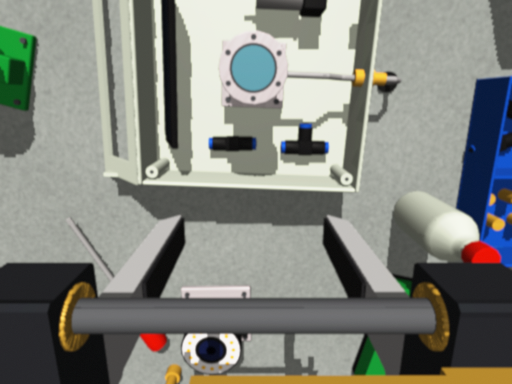

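The cover is back flat on the chamber at px (253,68), the same spot to within 0.3 mm, and the tee and union are where they were.

```bash
python3 -c "
from cell import arm
print(arm.close_job())"
```

```text
the job is handed in; nothing more can be done
None
```

The job is done and handed in at about 22 s: the yellow valve is shut at its stop with blue left open, and the cover was held level and still over the camera for about 2.5 s, then reseated on the chamber and released.

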